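Pick the brass drawer pull from the notched pocket tray

ROBOT

A 7-joint arm with a two-finger parallel gripper is mounted at the origin on the work surface. World frame = base frame: x ahead of the robot, y to its left, z up, the work surface at z = 0. Lengths are in m, angles in rad, forces in N, time in s.
With the tool pointing down it reaches from about 0.4 to 0.875 m from the base axis. Payload 19.3 kg.
Tool frame: the origin (TCP) lies on the centre line of the jaws, within the pads' length; the fingertips stand 11 mm ahead of it and the grasp point (between the pads) lies 8 mm behind it; y points along the fingers, x is the direction in which the jaws open and shut, and the axes are right-handed (so a half turn about y gives the same grasp; the last joint's range is limited). The gripper opens to 85 mm and grips with 20 to 120 N. Pads are 22 mm wide; open, the fingers measure 114 mm over their backs; the gripper's body (76 mm by 85 mm) begins 54 mm behind the grasp point. The pads swing forward as they close: fully open they stand 13 mm farther back than shut.
Start: joints at [1.067, 0.521, -0.036, 1.599, 0.021, 1.021, -0.113], TCP at [0.263, -0.567, 0.242] pointing down, gripper open.
Joint ranges: [-2.91, 2.91], [-0.3, 2.13], [-1.5, 1.42], [0.17, 2.43], [-1.26, 4.41], [0.16, 1.93], [-2.52, 2.52]. Speed limits (rad/s): [1.89, 1.89, 2.39, 2.39, 3.01, 3.01, 3.01].

INTERFACE

Orientations are given as [roll, pitch, yaw] about the fixed x, y, z axes, in that order (R = Rz(yaw) Ry(pitch) Rx(roll)).
In Python, from workcell import monitor, cams, bot gives the robot as it stands.
- The arm moves only by the tool send_rows, never from a script. Its argument "series" is text: rows parted by semicolons, each of 7 numbers parted by spaces: the turn, a rotation vector about the tool's x, y, z in rad, then the shift along the tool's x, y, z in mm, then the opening, from 0 (shut) to 1 (fully open). In form: ax ay az tx ty tz claw; .... A call has 1 to 20 rows; each row is the pose to reach, as a shift and turn from the pose commanded when the call began, along the tool's axes at that moment; what a row does not reach only later rows make up. A row lasts 1/12 s, in which the tool goes at most 41.7 mm and 7.16 degrees, less where a joint would pass 70% of its speed; a pose out of reach is approached as far as the arm can. A call with a gripper value outside its range is refused whole. The fingers move at their own pace and stop on an object; "force" is the grip in N (left out, the last holds). Time passes only in rows, so rows that repeat a pose let the fingers close. It gives the time, the measured TCP pose, the force and the opening at its end, in the units of the state.
- monitor.observe(): the state, without advancing time (a new reading comes with each control period).
- cams.grab_frame(name): name is "scene" or "top" or "wrist"; returns the picture (480x640x3 uint8, red, green, blue); there is no depth.
- cams.get_calibration(name): a dict with "mtx" (3x3 intrinsics, pixels), "origin" and "attitude" of the camera in the world. Camera axes: x right, y down, z forward; pixel columns grow to the right and rows downward; lengths in m; the calibration is good to about 2 mm. The wrist camera is an equidistant fisheye: a pixel r from the principal point sees the ray r / f radians off the axis. A picture is of the moment at which its call begins: read the wrist's pose just before it. get_calibration takes no time and is no camera call; for the wrist camera it gives the pose at the moment of the call.
- bot.job_done(): hands the job in, once; it reports no verdict.
The state is a dict: "clock": time; "qpos": joint angles; "qd": joint speeds; "joint_efforts": joint torques, N m; "position": TCP position; "tool_rot": TCP orientation; "force": force on the tool from outside, world axes, zero at the start; "moment": the same for the moment, N m; "grip_width": finger opening in m.
Only numpy, scipy, OpenCV 4.12 (cv2) and the standard library are available. Lean on these libraries where they do the work, as an engineer would, in place of code of your own. Each camera call takes 0.05 s, during which the arm holds its last target.

TASK

Lift the wooden hold-down bar (the one with the red knob) out of the notches where it blocks the two drawer pulls, and drop it into the empty pair of notches at the other end of the same tray. Then pluck the brass pull out of its pocket and lower it gently into the open cardboard carton, standing on its two feet, lengthwise in the carton. Leave the black pull in its pocket and do not knock over or shove the other things on the bench.

Things in the scene. Friction and masses are not known exactly. Their poses are not given: they have to be found in the camera images.
- tray: Fixed grey tray, blue pockets and rails. Origin: underside, midway between the pockets; z up. Plate x -67 to 109 mm, 190 mm in y, 6 mm thick. Pockets at y = -35 and 35 mm, 108 mm (x) by 20 mm, walls to z = 14 mm; which pull is in which varies. Side rails at y = -90 and 90 mm, 8 mm thick, x -24 to 109 mm, tops at z = 66 mm; 45 mm free between each pull and its rail.
- home_notch (a point): Midway between the two home notches, over the middle of the pulls, on the notch floors (52 mm up); axes as the tray's. Each rail has two straight notches open at the top, 18 mm wide along x and 14 mm deep: home (x = 0) and parking (x = 85 mm).
- park_notch (a point): Midway between the two empty parking notches, 85 mm along tray +x from home_notch, on the notch floors (52 mm up). Axes as the tray's.
- bar_knob (a point): Centre of the loose hold-down bar at gripping height, 34 mm above its underside. Wooden bar 200 mm long (y), 12 mm wide (x), 16 mm tall; red knob: a fin 50 mm (y) by 12 mm thick (x), its top 52 mm above the underside; gripped along x. Starts in the home notches, y along the tray's y, ends overhanging the rails by 6 mm. About 90 g.
- brass_pull_grip (a point): Centre of the grip bar of the loose brass-coloured drawer pull, 36 mm above its soles. Pull 100 mm long (x), 42 mm tall; grip bar 12 mm wide (y), 12 mm thick (z); two feet 14 by 16 mm (x, y) at x = -42 and 42 mm, open between them. Starts standing in a pocket, x along the tray's x, z up. About 110 g.
- black_pull_grip (a point): The same point on the black drawer pull, same shape and size, standing in the other pocket; it stays there.
- carton_floor (a point): Centre of the inner floor (4 mm above the bench) of the fixed open cardboard carton. Inside 176 mm along its x (lengthwise), 146 mm along its y; 4 mm walls, rims 50 mm above the bench; flaps folded down outside reach 20 mm beyond the walls. z up.
- tape_roll: Loose roll of packing tape lying flat, 100 mm across, 48 mm tall; bystander.
- screwdriver: Loose screwdriver lying down; bystander.
- wax_tin: Loose green tin, 72 mm across, 60 mm tall; bystander.
- spanner: Loose spanner lying down; bystander.
- screw_jar: Loose jar, 64 mm across, 90 mm tall; bystander.
Not all that is in view belongs to the job. Of the things that look like the part that bears brass_pull_grip, the smallest one is meant.

How it is judged:
On the way, in this order (a step that is already met when the one before it is completed fails the run):
1. the hold-down bar rests in both parking notches, let go (x of bar_knob in the frame of park_notch between -0.0065 and 0.0065 m and y of bar_knob in the frame of park_notch between -0.012 and 0.012 m and z of bar_knob in the frame of park_notch between 0.03 and 0.038 m and angle between the y axis of bar_knob and the y axis of park_notch, either way round below 0.08 rad and contact force between bar and the fingers below 0.3 N and linear speed of bar below 0.03 m/s), for 0.2 s.
2. the brass pull is plucked clear above the tray (z of brass_pull_grip in the frame of tray above 0.085 m), for 0.05 s.
At the end, for the whole second after the job is handed in: Bar down in both parking notches (6.5 mm along the tray, 12 mm across, 4 mm in height, 0.08 rad); brass pull at rest on its feet on the carton floor (5 mm, 0.12 rad), its middle within 70 mm of the centre each way, 0.4 rad of lengthwise; black pull upright in its pocket (12 mm, 0.15 rad) (x of bar_knob in the frame of park_notch between -0.0065 and 0.0065 m and y of bar_knob in the frame of park_notch between -0.012 and 0.012 m and z of bar_knob in the frame of park_notch between 0.03 and 0.038 m and angle between the y axis of bar_knob and the y axis of park_notch, either way round below 0.08 rad and x of brass_pull_grip in the frame of carton_floor between -0.07 and 0.07 m and y of brass_pull_grip in the frame of carton_floor between -0.07 and 0.07 m and z of brass_pull_grip in the frame of carton_floor between 0.031 and 0.041 m and angle between brass_pull_grip's own z axis and vertical below 0.12 rad and angle between the x axis of brass_pull_grip and the x axis of carton_floor, either way round below 0.4 rad and linear speed of each of brass_pull, bar below 0.02 m/s and distance of black_pull_grip from where it was at the start of the episode below 0.012 m and angle between black_pull_grip's own z axis and vertical below 0.15 rad); the robot touches nothing.
It fails at once if the black pull is lifted or knocked out of its pocket (over 20 mm) (distance of black_pull_grip from where it was at the start of the episode above 0.02 m).
It fails at once if the brass pull is dropped or thrown into the carton (faster than 0.5 m/s inside it) (x of brass_pull_grip in the frame of carton_floor between -0.07 and 0.07 m and y of brass_pull_grip in the frame of carton_floor between -0.07 and 0.07 m and z of brass_pull_grip in the frame of carton_floor below 0.075 m and linear speed of brass_pull above 0.5 m/s).
It fails at once if another thing on the bench is shoved or knocked over (moved over 30 mm) (distance of any of tape_roll, screwdriver, wax_tin, spanner, screw_jar from where it was at the start of the episode above 0.03 m).
It also fails if it takes over 64 s, if anything falls off the work surface, if the arm or the gripper's body presses on something with over 40 N, if the wrist force passes 120 N, or if a joint passes its speed limit or range.

## Working session

There is one attempt and no reset: what is moved stays moved. The work goes in short steps, Python scripts to look and compute and a tool call to move; the robot and the scene stay as the last step left them, time stands still between calls to the robot, and variables do not carry over. Pictures are saved under pics/ and viewed, and the job is handed in when it is done.

Besides the shell and the picture viewer there is one more tool, called after ">>>" as name(argument=value, ...) on one line, values as JSON. send_rows: Moves the arm, as the interface text tells. Its arguments: {"type":"object","properties":{"series":{"type":"string"},"force":{"type":"number"}},"required":["series"]}

```bash
ls; mkdir -p pics
python3 - <<'E'
from workcell import monitor, cams, bot
import cv2
print(monitor.observe())
for n in ("scene","top","wrist"):
    c=cams.get_calibration(n); print(n,c)
    cv2.imwrite(f"pics/{n}0.png",cv2.cvtColor(cams.grab_frame(n),cv2.COLOR_RGB2BGR))
E
```

```text
pics
{'clock': 0.0, 'qpos': array([ 1.06675548,  0.52201422, -0.03633938,  1.59998588,  0.02122718,
        1.02110815, -0.1128108 ]), 'qd': array([-8.12071494e-04,  1.35645746e-03, -5.60969789e-05,  9.86094690e-04,
       -1.24304747e-03, -4.92237847e-05, -7.55341646e-04]), 'joint_efforts': array([-5.57930198e-04, -9.27104115e+01,  1.97979636e+00, -3.69932163e+01,
        1.78742077e-02,  8.14939354e-03, -8.08530262e-05]), 'position': array([ 0.26255777, -0.56682495,  0.24173339]), 'tool_rot': array([-1.57089409e+00,  1.12553073e-03, -1.13695210e+00]), 'force': array([-0.50580846,  0.93979333, -0.37667182]), 'moment': array([-0.03235685,  0.04174567, -0.03965384]), 'grip_width': 0.08522495049690854}
scene {'mtx': array([[583.9035192 ,   0.        , 310.74342858],
       [  0.        , 583.9035192 , 246.32682978],
       [  0.        ,   0.        ,   1.        ]]), 'origin': array([1.41635692, 0.19984061, 1.21297864]), 'attitude': array([-2.47549099, -0.01126666,  1.78798231])}
top {'mtx': array([[435.77416242,   0.        , 324.62094774],
       [  0.        , 435.77416242, 237.39945735],
       [  0.        ,   0.        ,   1.        ]]), 'origin': array([0.3528    , 0.02130393, 1.05144026]), 'attitude': array([-2.96902618,  0.01654856, -1.57099783])}
wrist {'mtx': array([[371.64829954,   0.        , 316.41373066],
       [  0.        , 371.64829954, 239.7038377 ],
       [  0.        ,   0.        ,   1.        ]]), 'origin': array([ 0.33863678, -0.53155702,  0.37452467]), 'attitude': array([ 2.81444943e+00,  1.04492060e-03, -1.13738467e+00])}
```

View pics/top0.png

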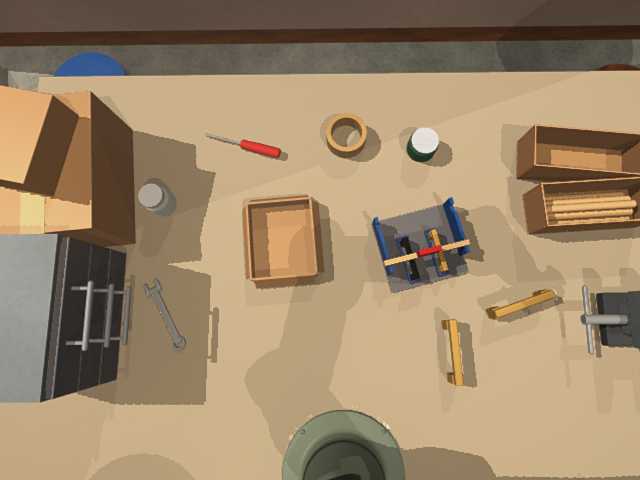

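View pics/scene0.png

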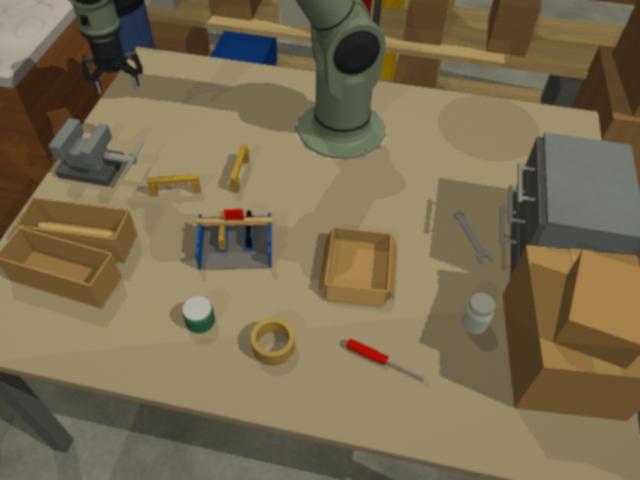

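View pics/wrist0.png

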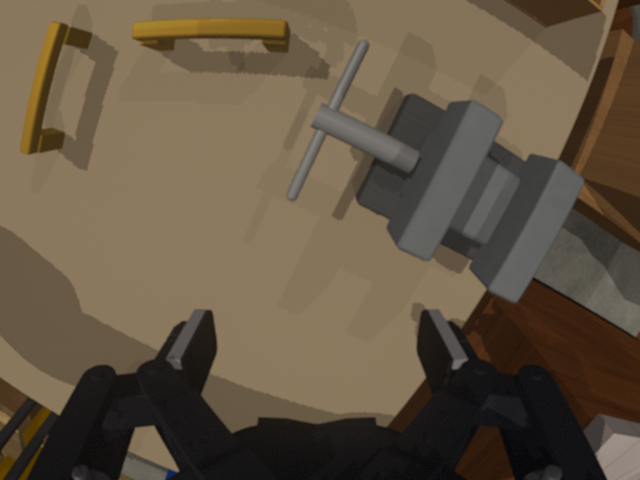

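```bash
cat > h.py <<'E'
import numpy as np, cv2
from scipy.spatial.transform import Rotation as R
from workcell import monitor, cams, bot
def cam(n):
    c=cams.get_calibration(n); return c["mtx"],np.array(c["origin"]),R.from_euler("xyz",c["attitude"]).as_matrix()
def save(n,fn,box=None,s=1):
    im=cv2.cvtColor(cams.grab_frame(n),cv2.COLOR_RGB2BGR); cv2.imwrite("pics/raw_"+fn,im)
    crop("raw_"+fn,fn,box,s)
def crop(src,fn,box=None,s=1):
    im=cv2.imread("pics/"+src)
    if box: im=im[box[1]:box[3],box[0]:box[2]]
    cv2.imwrite("pics/"+fn,cv2.resize(im,None,fx=s,fy=s,interpolation=cv2.INTER_CUBIC))
def px2w(C,uv,z,fish=False):
    K,o,A=C
    d=np.array([(uv[0]-K[0,2])/K[0,0],(uv[1]-K[1,2])/K[1,1],1.])
    if fish:
        r=np.hypot(d[0],d[1]); d=np.array([d[0]/r*np.sin(r),d[1]/r*np.sin(r),np.cos(r)])
    d=A@d; return o+d*(z-o[2])/d[2]
def w2px(C,p,fish=False):
    K,o,A=C; q=A.T@(np.array(p)-o)
    if fish:
        r=np.hypot(q[0],q[1]); t=np.arctan2(r,q[2]); x,y=q[0]/r*t,q[1]/r*t
    else: x,y=q[0]/q[2],q[1]/q[2]
    return np.array([K[0,0]*x+K[0,2],K[1,1]*y+K[1,2]])
E
python3 -c "
from h import *
crop('top0.png','t0c.png',(360,190,480,300),6.5)
crop('scene0.png','s0c.png',(180,190,410,310),3.4)
"
```

```text
(no output)
```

View pics/t0c.png

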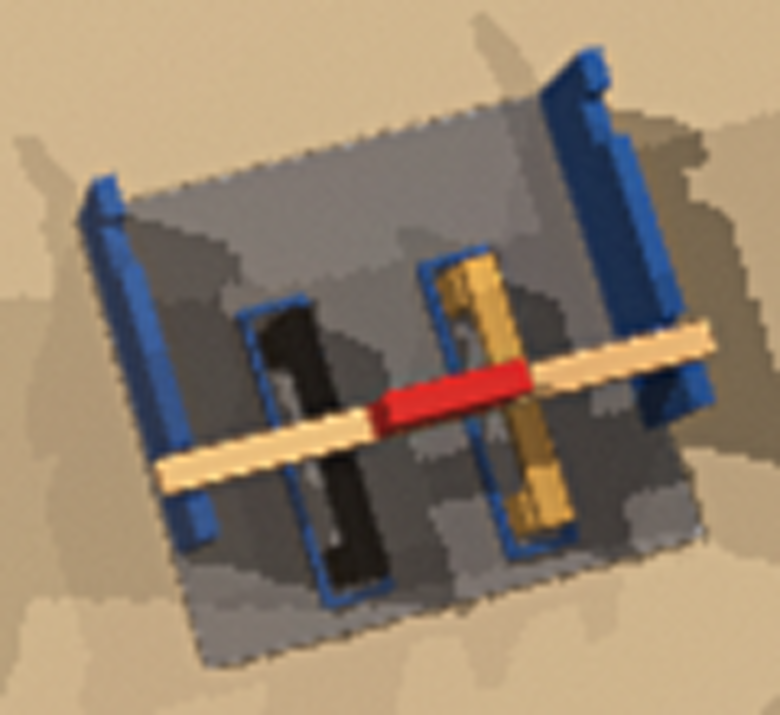

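View pics/s0c.png

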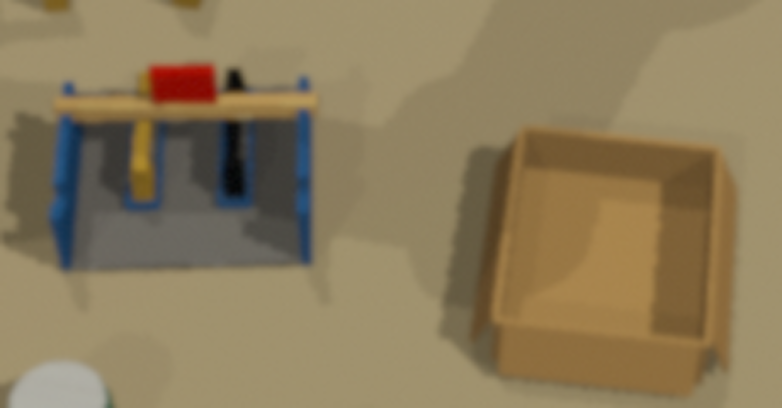

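```bash
cat > fit.py <<'E'
from h import *
from scipy.optimize import least_squares
def c2p(p): return np.array([360+(p[0]+.5)/6.5-.5,190+(p[1]+.5)/6.5-.5])
obs=[((-67,95,6),(205,667)),((-67,-95,6),(706,540)),((0,100,68),(158,475)),((0,-100,68),(713,337)),
((109,-90,66),(597,52)),((109,90,66),(105,180)),((-24,90,66),(202,540)),((-24,-90,66),(703,398)),
((0,25,104),(385,415)),((0,-25,104),(531,376)),((50,-35,42),(472,262))]
C=cam("top")
def T(p,q): 
    c,s=np.cos(p[2]),np.sin(p[2]); x,y,z=np.array(q)/1000; return np.array([p[0]+c*x-s*y,p[1]+s*x+c*y,z])
def res(p): return np.concatenate([w2px(C,T(p,a))-c2p(b) for a,b in obs])
if __name__=="__main__":
    r=least_squares(res,[.4,-.2,.2],loss='soft_l1'); print(r.x); print(res(r.x).reshape(-1,2).round(1))
    # carton: rims z=.05, corners inner
    for uv in [(249,199),(313,196),(317,277),(249,282)]: print(px2w(C,uv,.05).round(3))
E
python3 fit.py; python3 -c "
from h import *
crop('top0.png','t0d.png',(230,180,340,300),5)"
```

```text
[ 0.48945495 -0.19425694  0.25033247]
[[-0.3  0.6]
 [-0.6  0.2]
 [ 0.4  0.5]
 [-0.2 -0.1]
 [-1.   0.1]
 [-0.2 -0.6]
 [ 0.6 -0.3]
 [ 0.1  1.8]
 [ 0.5 -0.7]
 [ 0.  -0.3]
 [ 0.4 -0.3]]
[0.621 0.218 0.05 ]
[0.627 0.065 0.05 ]
[0.435 0.055 0.05 ]
[0.424 0.212 0.05 ]
```

View pics/t0d.png

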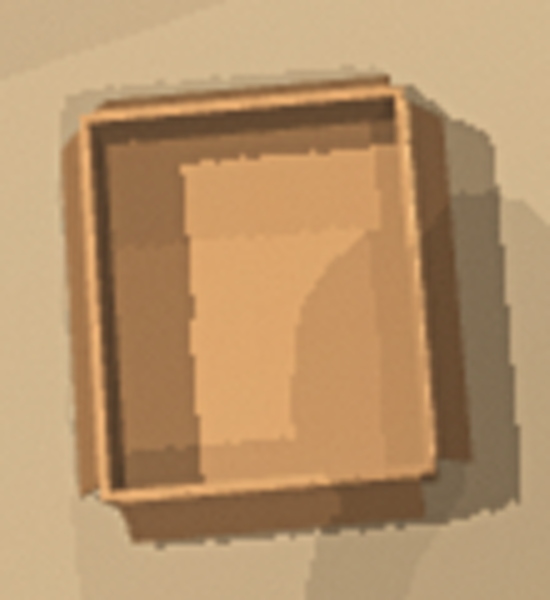

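```bash
cat >> h.py <<'E'
def row(p,yaw,ref=None):
    s=monitor.observe()
    p0,r0=(s["position"],s["tool_rot"]) if ref is None else ref
    A=R.from_euler("xyz",r0); B=R.from_euler("xyz",[-np.pi/2,0,yaw])
    rv=(A.inv()*B).as_rotvec(); t=A.inv().apply(np.array(p)-p0)*1000
    return rv.round(4),t.round(1)
def st():
    s=monitor.observe(); print(round(s["clock"],2),s["position"].round(4),s["tool_rot"].round(4),s["force"].round(1),round(s["grip_width"],4),s["qpos"].round(2))
E
python3 -c "
from h import *
C=cam('top')
c=[px2w(C,(230+a/5,180+b/5),.05) for a,b in [(85,115),(405,88),(437,470),(103,495)]]
c=np.array(c);print(c.round(4),c.mean(0));d=c[0]-c[3]+c[1]-c[2];print(np.arctan2(d[1],d[0]),[np.linalg.norm(c[i]-c[i-1]) for i in range(4)])
print(row([.4895,-.194,.20],.25))
"
```

```text
[[0.6108 0.222  0.05  ]
 [0.6233 0.0701 0.05  ]
 [0.442  0.0545 0.05  ]
 [0.4307 0.2082 0.05  ]] [0.52670279 0.13871686 0.05      ]
0.0813493721499863 [np.float64(0.1806029242365401), np.float64(0.1524058091433863), np.float64(0.1820041063317653), np.float64(0.15417176493306262)]
(array([-5.000e-04, -1.387e+00, -8.000e-04]), array([-243. ,   42.1,  362.7]))
```

>>> send_rows(series="-0.0005 -1.387 -0.0008 -243 42 362.7 1;-0.0005 -1.387 -0.0008 -243 42 362.7 1;-0.0005 -1.387 -0.0008 -243 42 362.7 1;-0.0005 -1.387 -0.0008 -243 42 362.7 1;-0.0005 -1.387 -0.0008 -243 42 362.7 1;-0.0005 -1.387 -0.0008 -243 42 362.7 1;-0.0005 -1.387 -0.0008 -243 42 362.7 1;-0.0005 -1.387 -0.0008 -243 42 362.7 1;-0.0005 -1.387 -0.0008 -243 42 362.7 1;-0.0005 -1.387 -0.0008 -243 42 362.7 1;-0.0005 -1.387 -0.0008 -243 42 362.7 1;-0.0005 -1.387 -0.0008 -243 42 362.7 1;-0.0005 -1.387 -0.0008 -243 42 362.7 1;-0.0005 -1.387 -0.0008 -243 42 362.7 1;-0.0005 -1.387 -0.0008 -243 42 362.7 1")

```text
clock: 1.4
position: [0.4891, -0.1953, 0.2003]
tool_rot: [-1.572, 0.0, 0.247]
force: [0.1, -0.4, 0.2]
grip_width: 0.0855
```

```bash
python3 -c "
from h import *
st()
c=cams.get_calibration('wrist');print(c['origin'],c['attitude'])
save('wrist','w1.png');st()"
```

```text
1.4 [ 0.4891 -0.1953  0.2003] [-1.5719e+00  2.0000e-04  2.4680e-01] [ 0.1 -0.4  0.2] 0.0855 [ 0.61  0.45 -0.46  1.88  0.26  0.86  0.27]
[ 0.46914193 -0.11394587  0.3329103 ] [ 2.81169624e+00 -1.88543605e-03  2.46439044e-01]
1.45 [ 0.4891 -0.1953  0.2003] [-1.572  0.     0.247] [-0.1  1.   0. ] 0.0856 [ 0.61  0.45 -0.46  1.88  0.26  0.86  0.27]
```

View pics/w1.png

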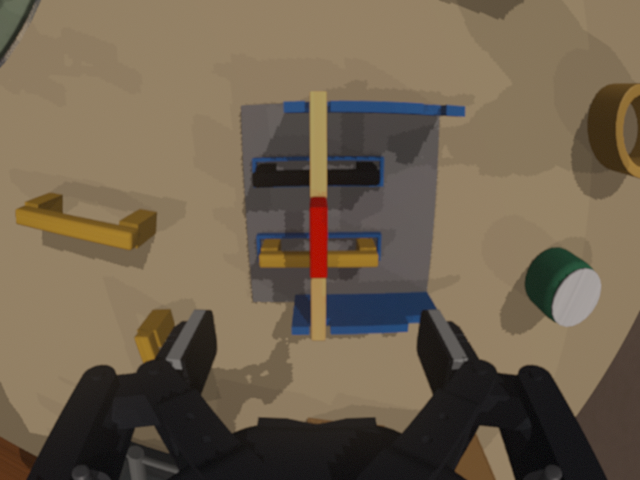

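```bash
cat > fit2.py <<'E'
from fit import *
K,_,_=cam("wrist"); Cw=(K,np.array([.46914,-.11395,.33291]),R.from_euler("xyz",[2.811696,-.0018854,.24644]).as_matrix())
obs2=[((0,100,68),(318.5,91.5)),((0,-100,68),(318.5,338.5)),((0,25,104),(318,198)),((0,-25,104),(318,276)),
((109,90,66),(464.5,110)),((-24,90,66),(284,105)),((-67,95,6),(241,106)),((-67,-95,6),(252,302)),
((-50,-35,42),(260,259)),((50,-35,42),(379,258)),((50,35,42),(379,174)),((-50,35,42),(253,177))]
def res2(p): return np.concatenate([w2px(Cw,T(p,a),True)-np.array(b) for a,b in obs2])
r=least_squares(res2,[.4895,-.194,.25],loss='soft_l1'); print(r.x); print(res2(r.x).reshape(-1,2).round(1))
r=least_squares(lambda p:np.r_[res(p),res2(p)],[.4895,-.194,.25],loss='soft_l1'); print(r.x)
E
python3 fit2.py
```

```text
[ 0.49076264 -0.19190262  0.25543837]
[[-1.3 -1.2]
 [ 0.7  1.2]
 [ 0.5  8.1]
 [ 1.   2.1]
 [-0.3  0.1]
 [-0.7  0. ]
 [-0.9 -2.4]
 [-0.1 -1.5]
 [-0.4 -0.6]
 [-1.7 -0.7]
 [ 1.6  1.3]
 [ 1.9 -0.6]]
[ 0.49059257 -0.19227887  0.25459211]
```

```bash
python3 -c "
from h import *
print(row([.4907,-.192,.082],.253))"
```

```text
(array([ 0.0012, -0.006 , -0.    ]), array([  2.3, 118.3,   2.9]))
```

>>> send_rows(series="0.001 -0.006 0 2.3 0 2.9 0.6;0.001 -0.006 0 2.3 20 2.9 0.6;0.001 -0.006 0 2.3 45 2.9 0.6;0.001 -0.006 0 2.3 70 2.9 0.6;0.001 -0.006 0 2.3 90 2.9 0.6;0.001 -0.006 0 2.3 105 2.9 0.6;0.001 -0.006 0 2.3 114 2.9 0.6;0.001 -0.006 0 2.3 118 2.9 0.6;0.001 -0.006 0 2.3 118 2.9 0.6")

```text
clock: 2.2
position: [0.4911, -0.1909, 0.082]
tool_rot: [-1.57, 0.0, 0.256]
force: [-0.8, 0.3, -0.6]
grip_width: 0.0509
```

```bash
python3 -c "
from h import *
st()
save('wrist','w2.png');st()"
```

```text
2.2 [ 0.4911 -0.1909  0.082 ] [-1.5702e+00  3.0000e-04  2.5560e-01] [-0.8  0.3 -0.6] 0.0509 [ 0.54  0.63 -0.38  1.96  0.38  0.62  0.17]
2.25 [ 0.4914 -0.191   0.0826] [-1.5707e+00 -4.0000e-04  2.5580e-01] [-0.1  0.1  1. ] 0.051 [ 0.54  0.63 -0.38  1.96  0.38  0.62  0.17]
```

View pics/w2.png

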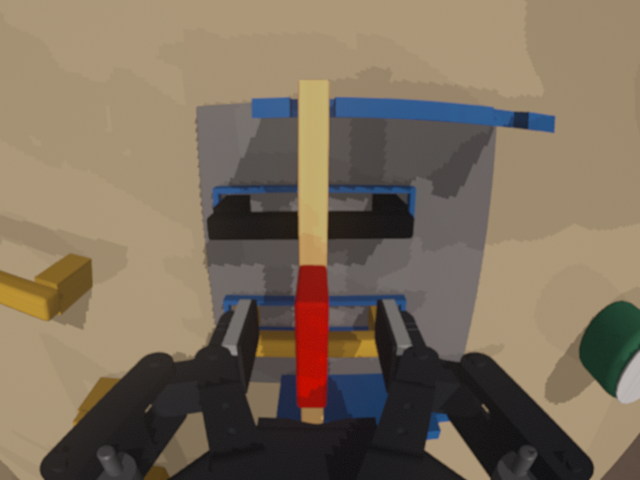

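>>> send_rows(series="0 0 0 0 0 0 0.3;0 0 0 0 0 0 0.1;0 0 0 0 0 0 0;0 0 0 0 0 0 0;0 0 0 0 0 0 0;0 0 0 0 0 0 0;0 0 0 0 0 0 0", force=40)

```text
clock: 2.83
position: [0.4915, -0.1911, 0.0829]
tool_rot: [-1.571, -0.001, 0.256]
force: [-2.0, 0.8, 7.4]
grip_width: 0.0116
```

```bash
python3 -c "
from h import *
st();C=cam('wrist')
save('wrist','w3.png',(160,60,580,460),1.9)
crop('raw_w3.png','w3z.png',(230,60,390,160),5)
s=monitor.observe();st();B=R.from_euler('xyz',s['tool_rot'])
for x in (-9,0,9):
  for l in (45,100): print(x,l,w2px(C,s['position']+B.apply([x/1e3,(s['position'][2]-.066),l/1e3]),True))
"
```

```text
2.83 [ 0.4915 -0.1911  0.0829] [-1.5713e+00 -8.0000e-04  2.5580e-01] [-2.   0.8  7.4] 0.0116 [ 0.54  0.62 -0.38  1.96  0.38  0.62  0.17]
2.88 [ 0.4915 -0.1911  0.0829] [-1.5713e+00 -8.0000e-04  2.5590e-01] [-1.1  0.5  8.2] 0.0115 [ 0.54  0.62 -0.38  1.96  0.38  0.62  0.17]
-9 45 [292.86386348 211.36906126]
-9 100 [291.41687508  77.20243265]
0 45 [314.49333217 211.31149334]
0 100 [314.32209278  76.96378847]
9 45 [336.13103689 211.31799682]
9 100 [337.23688957  77.12199955]
```

View pics/w3z.png

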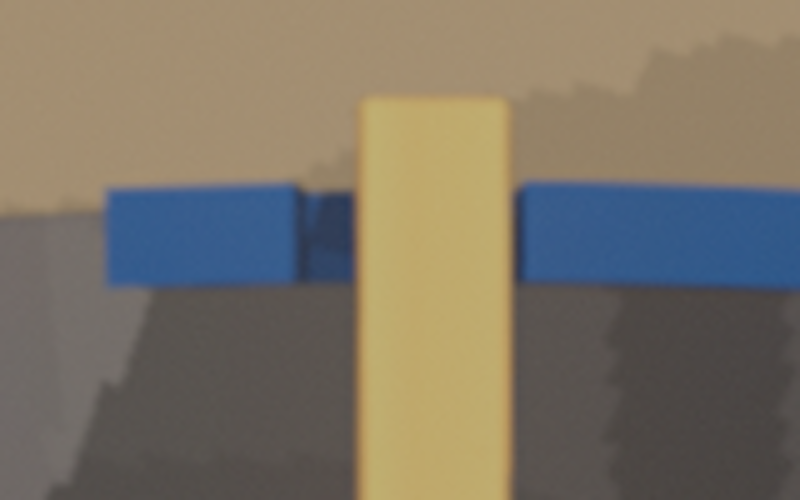

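View pics/w3.png

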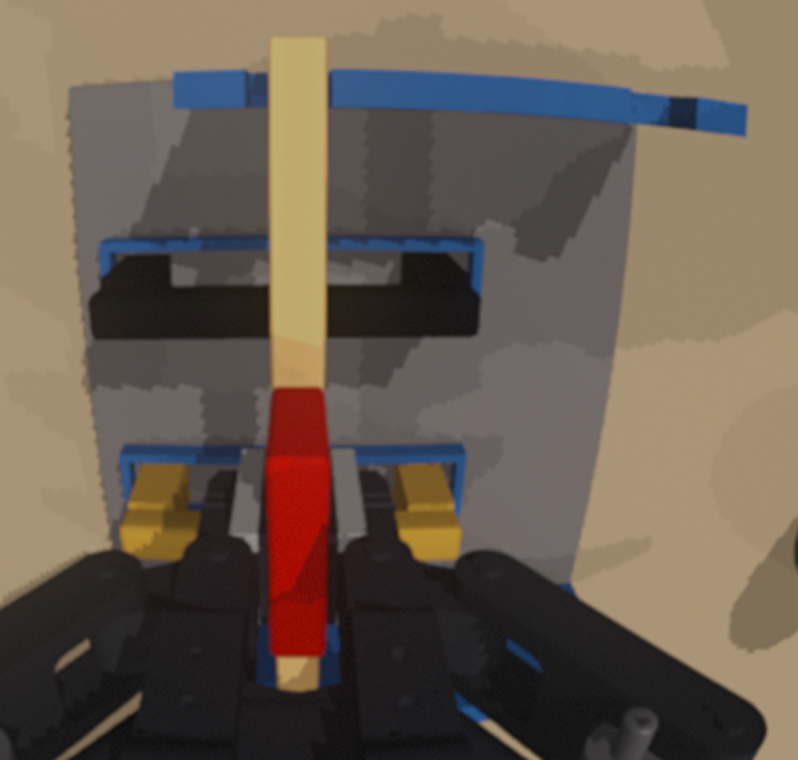

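>>> send_rows(series="0 0 0 0 -8 0 0;0 0 0 0 -20 0 0;0 0 0 0 -35 0 0;0 0 0 0 -40 0 0;0 0 0 20 -40 0 0;0 0 0 45 -40 0 0;0 0 0 68 -40 0 0;0 0 0 80 -40 0 0;0 0 0 83 -40 0 0;0 0 0 83 -30 0 0;0 0 0 83 -22 0 0;0 0 0 83 -18 0 0;0 0 0 83 -18 0 0")

```text
clock: 3.97
position: [0.5701, -0.1702, 0.0989]
tool_rot: [-1.57, 0.002, 0.255]
force: [-0.4, -0.6, -0.8]
grip_width: 0.0115
```

```bash
python3 -c "
from h import *
st();C=cam('wrist')
save('wrist','w4.png',(100,20,520,460),1.8)
crop('raw_w4.png','w4z.png',(230,50,390,150),5)
s=monitor.observe();st();B=R.from_euler('xyz',s['tool_rot'])
"
```

```text
3.97 [ 0.5701 -0.1702  0.0989] [-1.5697  0.0019  0.2554] [-0.4 -0.6 -0.8] 0.0115 [ 0.46  0.68 -0.39  1.78  0.36  0.76  0.14]
4.02 [ 0.5706 -0.1702  0.0997] [-1.5701e+00  1.1000e-03  2.5550e-01] [ 0.7  0.  -0.5] 0.0112 [ 0.46  0.68 -0.39  1.77  0.36  0.76  0.14]
```

View pics/w4z.png

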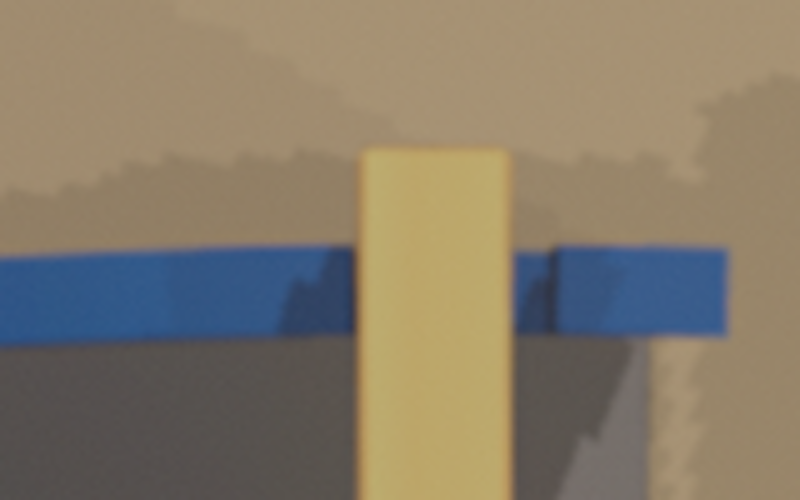

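View pics/w4.png

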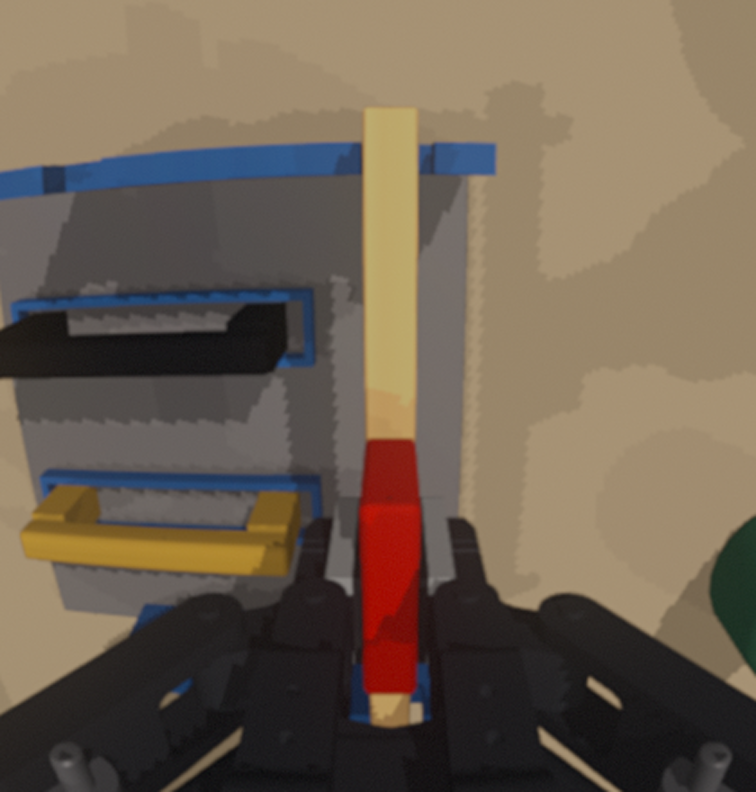

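>>> send_rows(series="0 0 0 1.3 0 0 0;0 0 0 1.3 3 0 0;0 0 0 1.3 6 0 0;0 0 0 1.3 9 0 0;0 0 0 1.3 12 0 0;0 0 0 1.3 15 0 0;0 0 0 1.3 16.5 0 0;0 0 0 1.3 16.5 0 0")

```text
clock: 4.68
position: [0.5725, -0.1695, 0.0833]
tool_rot: [-1.57, 0.0, 0.256]
force: [-0.1, 0.4, -0.4]
grip_width: 0.0113
```

```bash
python3 -c "
from h import *
st()
save('wrist','w5.png',(100,20,520,460),1.8)
"
```

```text
4.68 [ 0.5725 -0.1695  0.0833] [-1.5703e+00  3.0000e-04  2.5590e-01] [-0.1  0.4 -0.4] 0.0113 [ 0.45  0.71 -0.38  1.78  0.37  0.73  0.13]
```

View pics/w5.png

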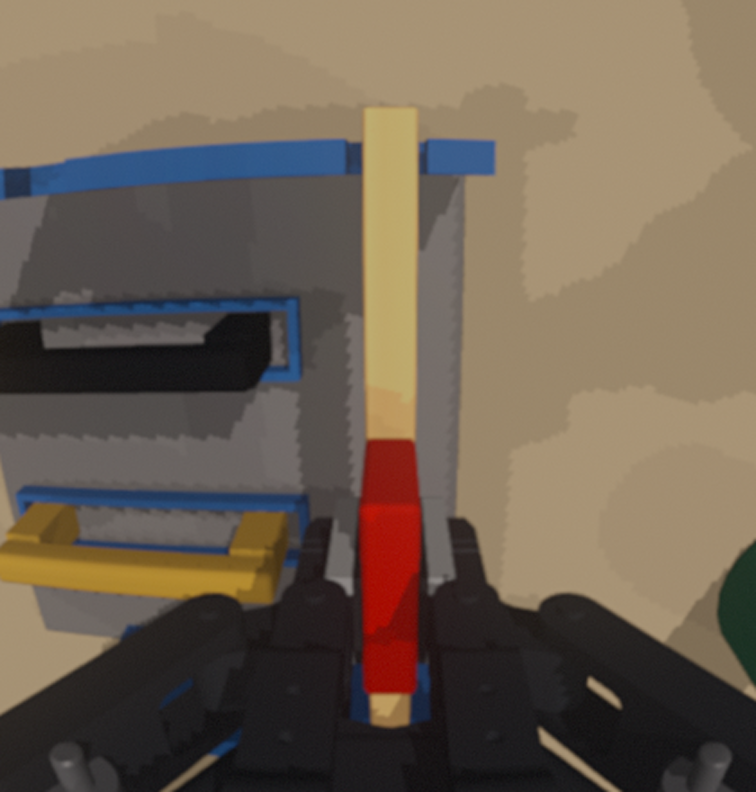

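>>> send_rows(series="0 0 0 -0.5 1 0 0;0 0 0 -0.5 1.5 0 0;0 0 0 -0.5 1.5 0 0.15;0 0 0 -0.5 1.5 0 0.3;0 0 0 -0.5 1.5 0 0.5;0 0 0 -0.5 1.5 0 0.5;0 0 0 -0.5 1.5 0 0.5;0 0 0 -0.5 -20 0 0.5;0 0 0 -0.5 -50 0 0.5;0 0 0 -0.5 -80 0 0.5;0 0 0 -0.5 -110 0 0.5;0 0 0 -0.5 -110 0 0.5")

```text
clock: 5.73
position: [0.5745, -0.17, 0.1993]
tool_rot: [-1.574, -0.006, 0.256]
force: [0.8, 0.2, 0.2]
grip_width: 0.0424
```

```bash
python3 -c "
from h import *
st(); C=cam('wrist');print(C)
save('wrist','w6.png',(140,20,520,400),2)
"
```

```text
5.73 [ 0.5745 -0.17    0.1993] [-1.5741 -0.0065  0.2557] [0.8 0.2 0.2] 0.0424 [ 0.5   0.56 -0.44  1.7   0.28  0.94  0.2 ]
(array([[371.64829954,   0.        , 316.41373066],
       [  0.        , 371.64829954, 239.7038377 ],
       [  0.        ,   0.        ,   1.        ]]), array([ 0.55287139, -0.08879481,  0.33170279]), array([[ 0.96753459,  0.23612227,  0.09012818],
       [ 0.25259518, -0.91542403, -0.31336005],
       [ 0.00851421,  0.32595264, -0.94534776]]))
```

View pics/w6.png

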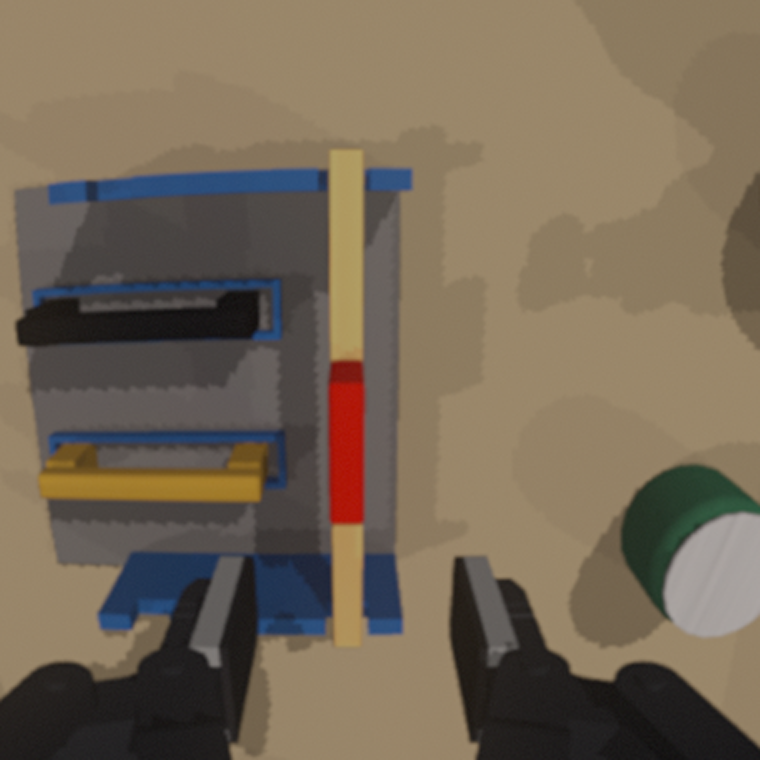

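```bash
python3 -c "
from h import *
crop('raw_w6.png','w6z.png',(150,220,290,300),5.5)
C=cam('wrist')
a=px2w(C,(160.5,261.5),.048,True);b=px2w(C,(271,263.5),.048,True);print(a,b,(a+b)/2,np.linalg.norm(a-b),np.arctan2(*(b-a)[1::-1]))
print(row([.499,-.226,.13],.2546-np.pi/2));st()"
```

```text
[ 0.45252797 -0.23512497  0.048     ] [ 0.54749325 -0.21129353  0.048     ] [ 0.50001061 -0.22320925  0.048     ] 0.09790986519248858 0.2458716259387108
(array([-0.0016,  1.5719,  0.0052]), array([-86.6,  66.4, -35.2]))
5.78 [ 0.5736 -0.17    0.1966] [-1.5731 -0.0044  0.2557] [-0.5 -0.3 -0.6] 0.043 [ 0.5   0.56 -0.44  1.71  0.29  0.94  0.2 ]
```

View pics/w6z.png

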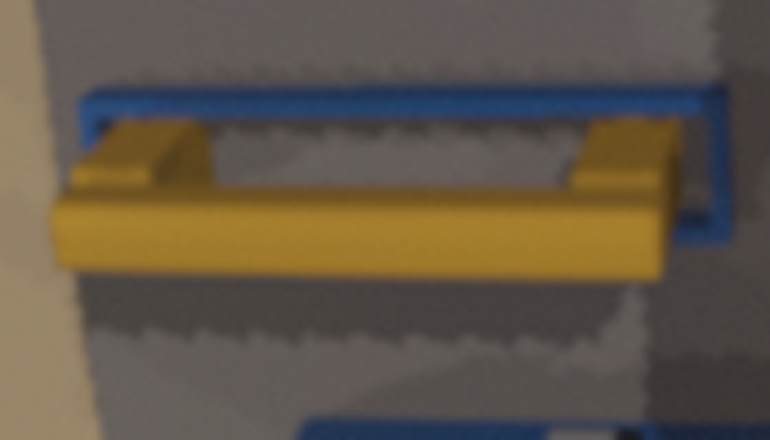

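>>> send_rows(series="0 1.572 0 -86.5 0 -34 0.5;0 1.572 0 -86.5 0 -34 0.5;0 1.572 0 -86.5 0 -34 0.5;0 1.572 0 -86.5 0 -34 0.5;0 1.572 0 -86.5 0 -34 0.5;0 1.572 0 -86.5 0 -34 0.5;0 1.572 0 -86.5 0 -34 0.5;0 1.572 0 -86.5 0 -34 0.5;0 1.572 0 -86.5 0 -34 0.5;0 1.572 0 -86.5 0 -34 0.5;0 1.572 0 -86.5 0 -34 0.5;0 1.572 0 -86.5 0 -34 0.5;0 1.572 0 -86.5 0 -34 0.5;0 1.572 0 -86.5 20 -34 0.5;0 1.572 0 -86.5 45 -34 0.5;0 1.572 0 -86.5 66 -34 0.5;0 1.572 0 -86.5 66 -34 0.5;0 1.572 0 -86.5 66 -34 0.5")

```text
clock: 7.28
position: [0.4965, -0.2242, 0.1269]
tool_rot: [-1.573, 0.002, -1.316]
force: [-0.0, 0.1, -0.3]
grip_width: 0.0426
```

```bash
python3 -c "
from h import *
st(); C=cam('wrist')
save('wrist','w7.png')
s=monitor.observe();st();B=R.from_euler('xyz',s['tool_rot'])
for x in (-6,0,6):
  for l in (-40,0,40): print(x,l,w2px(C,s['position']+B.apply([x/1e3,(s['position'][2]-.048),l/1e3]),True))
print(row([.4995,-.2245,.043],.252-np.pi/2))
"
```

```text
7.28 [ 0.4965 -0.2242  0.1269] [-1.5728  0.0016 -1.316 ] [-0.   0.1 -0.3] 0.0426 [ 0.36  0.55 -0.06  1.91  0.05  0.69 -1.04]
7.33 [ 0.4972 -0.2245  0.128 ] [-1.5711e+00  5.0000e-04 -1.3161e+00] [-0.4 -0.2  1.1] 0.0427 [ 0.36  0.55 -0.06  1.91  0.05  0.69 -1.04]
-6 -40 [308.70235938 313.86050237]
-6 0 [308.14601302 257.18847892]
-6 40 [307.672804   192.84133439]
0 -40 [317.86666471 313.87602165]
0 0 [317.95470389 257.19480646]
0 40 [318.02521039 192.83400938]
6 -40 [327.02987846 313.86171517]
6 0 [327.76203156 257.19301586]
6 40 [328.3760111  192.85084947]
(array([ 0.0003,  0.0027, -0.0005]), array([ 0.6, 85. ,  2.3]))
```

View pics/w7.png

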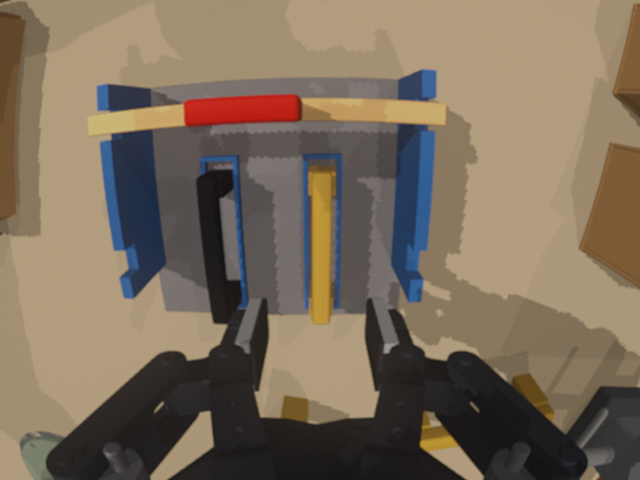

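>>> send_rows(series="0 0 0 1.5 0 3 0.5;0 0 0 1.5 20 3 0.5;0 0 0 1.5 40 3 0.5;0 0 0 1.5 60 3 0.5;0 0 0 1.5 75 3 0.5;0 0 0 1.5 85 3 0.5;0 0 0 1.5 91 3 0.5;0 0 0 1.5 91 3 0.5;0 0 0 1.5 91 3 0.5")

```text
clock: 8.08
position: [0.5009, -0.2253, 0.0375]
tool_rot: [-1.57, -0.0, -1.316]
force: [0.6, -0.3, 1.0]
grip_width: 0.0428
```

```bash
python3 -c "
from h import *
st()
save('wrist','w8.png')
"
```

```text
8.08 [ 0.5009 -0.2253  0.0375] [-1.5699e+00 -3.0000e-04 -1.3161e+00] [ 0.6 -0.3  1. ] 0.0428 [ 0.35  0.71 -0.05  1.93  0.06  0.5  -1.06]
```

View pics/w8.png

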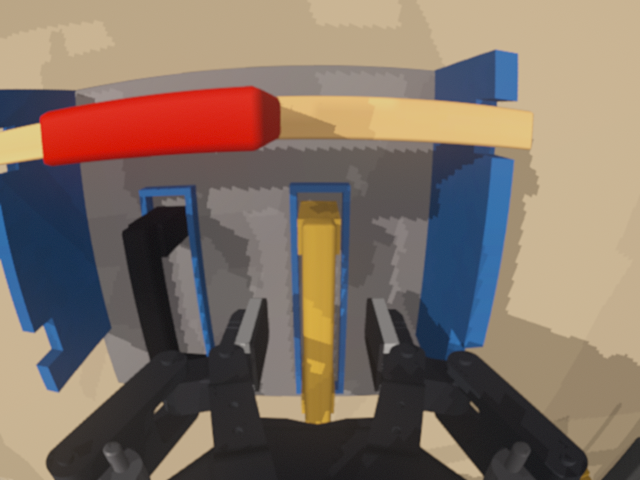

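>>> send_rows(series="0 0 0 0 2 0 0.4;0 0 0 0 2 0 0.2;0 0 0 0 2 0 0;0 0 0 0 2 0 0;0 0 0 0 2 0 0;0 0 0 0 2 0 0;0 0 0 0 2 0 0;0 0 0 0 -4 0 0;0 0 0 0 -14 0 0;0 0 0 0 -34 0 0;0 0 0 0 -64 0 0;0 0 0 0 -94 0 0;0 0 0 0 -120 0 0;0 0 0 0 -130 0 0;0 0 0 0 -130 0 0", force=60)

```text
clock: 9.38
position: [0.5015, -0.2257, 0.1697]
tool_rot: [-1.567, -0.002, -1.316]
force: [1.0, 0.0, -2.7]
grip_width: 0.0108
```

```bash
python3 -c "
from h import *
st()
save('wrist','w9.png')
save('scene','s9.png',(180,110,410,310),3.4)
st();print(row([.527,.139,.17],.081-np.pi/2))
"
```

```text
9.38 [ 0.5015 -0.2257  0.1697] [-1.5669 -0.0023 -1.3162] [ 1.   0.  -2.7] 0.0108 [ 0.36  0.49 -0.06  1.87  0.04  0.77 -1.04]
9.48 [ 0.5002 -0.2251  0.1666] [-1.5706e+00  2.0000e-04 -1.3161e+00] [-0.4  0.  -1.4] 0.0108 [ 0.36  0.5  -0.06  1.87  0.04  0.77 -1.04]
(array([-0.0002,  0.1737, -0.0002]), array([-345.6,   -3.3,  117.7]))
```

View pics/w9.png

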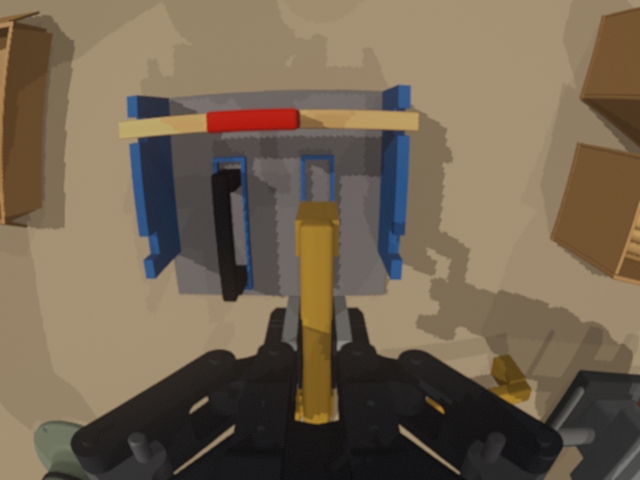

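View pics/s9.png

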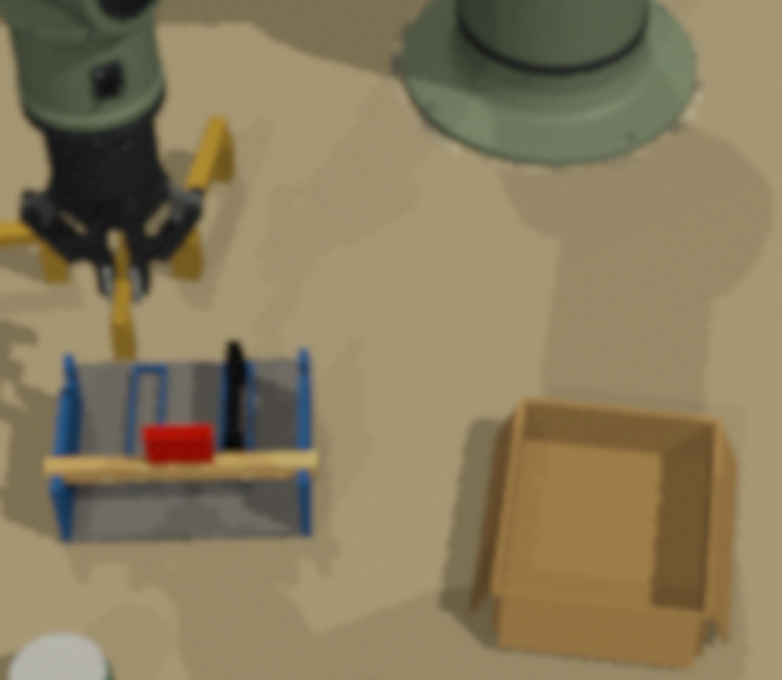

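>>> send_rows(series="0 0.174 0 -25 -3 8 0;0 0.174 0 -60 -3 20 0;0 0.174 0 -95 -3 32 0;0 0.174 0 -130 -3 44 0;0 0.174 0 -165 -3 56 0;0 0.174 0 -200 -3 68 0;0 0.174 0 -235 -3 80 0;0 0.174 0 -270 -3 92 0;0 0.174 0 -305 -3 104 0;0 0.174 0 -330 -3 113 0;0 0.174 0 -345 -3 118 0;0 0.174 0 -345 -3 118 0;0 0.174 0 -345 -3 118 0")

```text
clock: 10.57
position: [0.5269, 0.139, 0.1683]
tool_rot: [-1.573, -0.0, -1.488]
force: [-0.5, -0.8, -0.7]
grip_width: 0.0106
```

```bash
python3 -c "
from h import *
st()
save('wrist','w10.png')
save('top','t10.png',(200,170,360,300),5)
st()
"
```

```text
10.57 [0.5269 0.139  0.1683] [-1.5731e+00 -4.0000e-04 -1.4882e+00] [-0.5 -0.8 -0.7] 0.0106 [-0.33  0.49 -0.05  1.88  0.04  0.77 -1.89]
10.67 [0.5273 0.1374 0.1689] [-1.5723e+00 -6.0000e-04 -1.4908e+00] [ 0.9 -0.6 -1.2] 0.011 [-0.32  0.49 -0.05  1.88  0.04  0.77 -1.89]
```

View pics/w10.png

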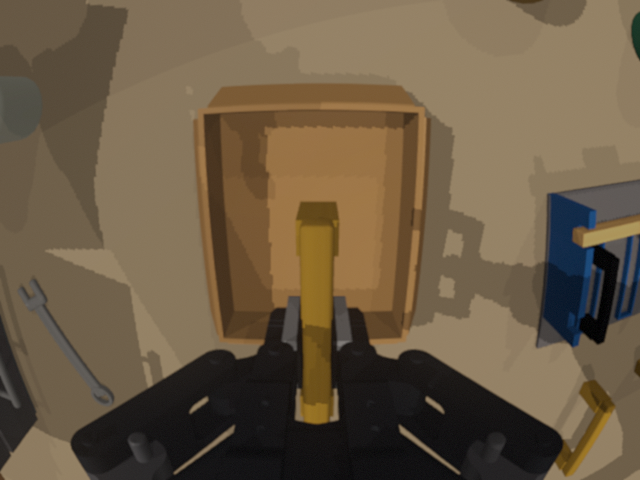

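View pics/t10.png

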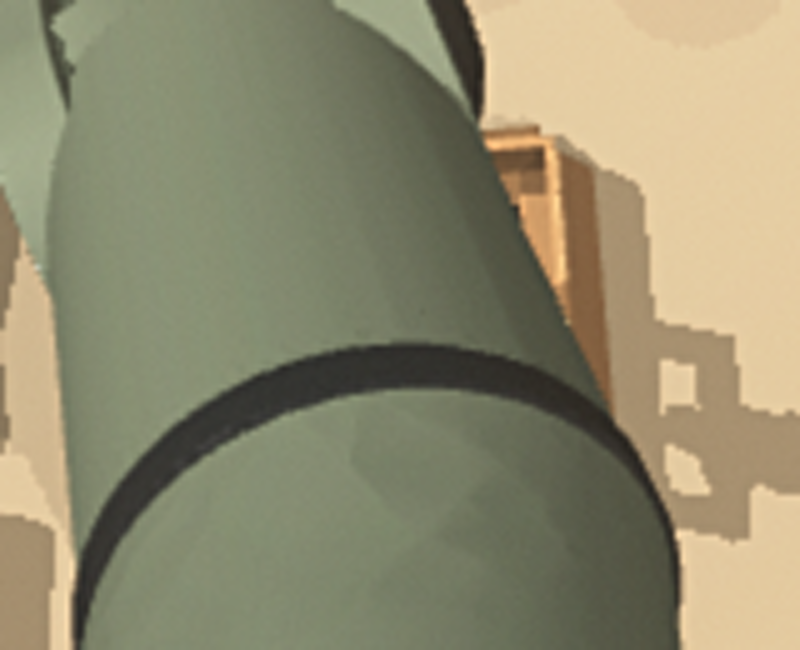

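>>> send_rows(series="0 0 0 0 15 0 0;0 0 0 0 35 0 0;0 0 0 0 55 0 0;0 0 0 0 75 0 0;0 0 0 0 92 0 0;0 0 0 0 106 0 0;0 0 0 0 117 0 0;0 0 0 0 125 0 0;0 0 0 0 129 0 0;0 0 0 0 131 0 0;0 0 0 0 131 0 0")

```text
clock: 11.58
position: [0.5279, 0.1383, 0.0389]
tool_rot: [-1.57, 0.0, -1.49]
force: [0.9, 0.0, -1.9]
grip_width: 0.0109
```

```bash
python3 -c "
from h import *
st()
save('wrist','w11.png')
st()
"
```

```text
11.58 [0.5279 0.1383 0.0389] [-1.5705e+00  2.0000e-04 -1.4903e+00] [ 0.9  0.  -1.9] 0.0109 [-0.33  0.7  -0.04  1.94  0.06  0.5  -1.91]
11.63 [0.528  0.1384 0.0393] [-1.5702e+00  3.0000e-04 -1.4902e+00] [ 0.4 -0.6 -1. ] 0.0105 [-0.33  0.7  -0.04  1.94  0.06  0.5  -1.91]
```

View pics/w11.png

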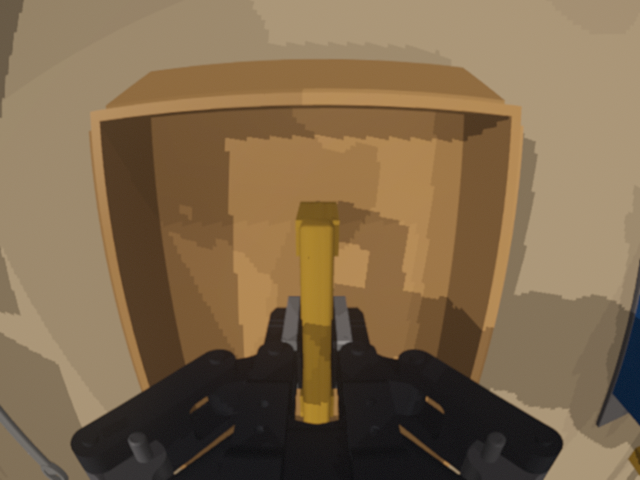

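Lower in small steps, watching the force.

>>> send_rows(series="0 0 0 0 1.5 0 0;0 0 0 0 3 0 0;0 0 0 0 4 0 0;0 0 0 0 4.5 0 0;0 0 0 0 4.5 0 0")

```text
clock: 12.05
position: [0.5277, 0.1384, 0.0343]
tool_rot: [-1.571, 0.0, -1.49]
force: [0.1, -0.5, -1.4]
grip_width: 0.0107
```

>>> send_rows(series="0 0 0 0 0.5 0 0;0 0 0 0 1 0 0;0 0 0 0 1.5 0 0;0 0 0 0 1.5 0 0")

```text
clock: 12.38
position: [0.5278, 0.1384, 0.0332]
tool_rot: [-1.57, 0.0, -1.49]
force: [-2.3, -1.0, 6.4]
grip_width: 0.0104
```

>>> send_rows(series="0 0 0 0 0 0 0.05;0 0 0 0 0 0 0.15;0 0 0 0 0 0 0.3;0 0 0 0 0 0 0.45;0 0 0 0 0 0 0.45;0 0 0 0 0 0 0.45;0 0 0 0 -15 0 0.45;0 0 0 0 -40 0 0.45;0 0 0 0 -75 0 0.45;0 0 0 0 -110 0 0.45;0 0 0 0 -145 0 0.45;0 0 0 0 -150 0 0.45")

```text
clock: 13.38
position: [0.5297, 0.1389, 0.1883]
tool_rot: [-1.564, 0.002, -1.49]
force: [1.7, -0.2, 0.5]
grip_width: 0.0385
```

>>> send_rows(series="0 0 0 -40 -20 -40 0.45;0 0 0 -80 -40 -80 0.45;0 0 0 -100 -60 -120 0.45;0 0 0 -100 -60 -140 0.45;0 0 0 -100 -60 -140 0.45;0 0 0 -100 -60 -140 0.45")

```text
clock: 13.88
position: [0.3773, 0.2285, 0.2442]
tool_rot: [-1.569, 0.001, -1.486]
force: [0.6, 0.6, 0.8]
grip_width: 0.0386
```

```bash
python3 -c "
from h import *
st()
save('wrist','w12.png')
save('scene','s12.png')
save('top','t12.png')
crop('raw_s12.png','s12z.png',(180,190,410,310),3.4)
st()
"
```

```text
13.88 [0.3773 0.2285 0.2442] [-1.5695e+00  1.5000e-03 -1.4859e+00] [0.6 0.6 0.8] 0.0386 [-0.58  0.23 -0.11  2.05  0.03  0.86 -2.2 ]
14.03 [0.3806 0.2266 0.2429] [-1.5700e+00  3.0000e-04 -1.4901e+00] [-0.  -0.1 -0.5] 0.0383 [-0.58  0.23 -0.11  2.05  0.03  0.86 -2.2 ]
```

View pics/w12.png

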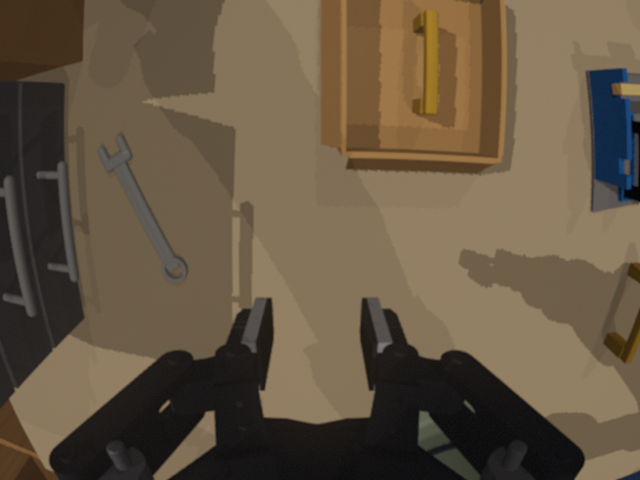

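View pics/s12z.png

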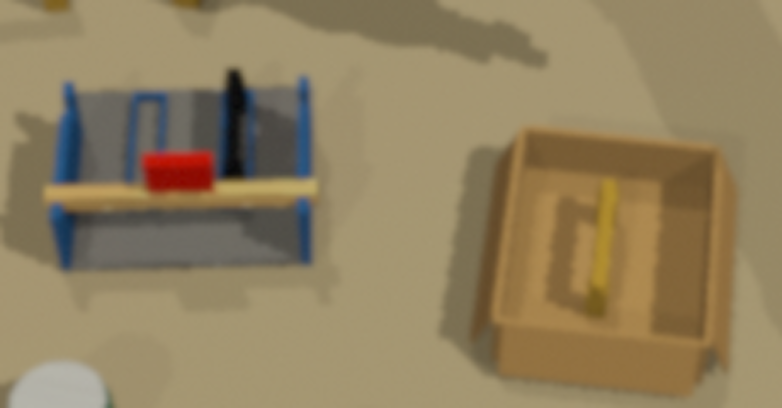

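View pics/t12.png

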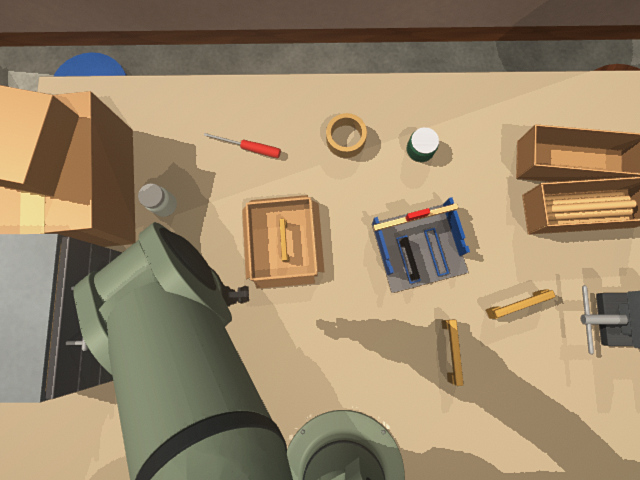

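```bash
python3 -c "
from h import *
st(); print(bot.job_done())"
```

```text
14.03 [0.3806 0.2266 0.2429] [-1.5700e+00  3.0000e-04 -1.4901e+00] [-0.  -0.1 -0.5] 0.0383 [-0.58  0.23 -0.11  2.05  0.03  0.86 -2.2 ]
the job is handed in; nothing more can be done
None
```

I moved the hold-down bar from the home notches to the parking notches and let go. I then lifted the brass pull out of its pocket and lowered it into the carton. It touched the floor at about 6 N before I released it. The job was handed in at 14.0 s; the hand-in reports no verdict.

- **Bar:** the last pictures show it lying in both parking notches. It measured about 0.6 mm off the notch centre just before I lowered it the last 1.5 mm and let go.
- **Brass pull:** it stands on its feet near the middle of the carton and runs lengthwise.
- **Everything else:** the black pull is still in its pocket, the bench items look unmoved in the top and scene views, and the arm is clear with no force on it.
- **Disagreements:** the top and wrist camera fits of the tray differed by about 2–3 mm. One knob corner was about 8 px off in the wrist fit. My first move to the parking notches was about 1.3 mm short, so I corrected the bar's position from the wrist picture before lowering it.

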